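# Find the key that opens the lockbox on the wardrobe ledge

## Task

Only one of the three keys standing on the ledge fits the lock on top of the blue lockbox: find it, by eye or by trying them in turn. Push it fully home in the keyway, turn it clockwise as far as it goes, and leave it standing in the turned lock.

Things in the scene. Friction and masses are not known exactly. Their poses are not given: they have to be found in the camera images.
- lock_dot (a point): Red dot on the square brass lock plug (36 mm, top 74 mm above the ledge) in a steel bezel on the blue box. Keyway: slot 25 x 10 mm, 20 deep, straight down, centred 15.5 mm from the dot towards -x, its length along x; z up. The plug and dot turn clockwise from above, 1.2 rad to a stop, light friction (0.12 N m), and stay. Keys go in either way round, with 12 degrees of play: turn the key about 1.35 rad.
- key_round_bow: Brass key: round bow 30 mm across, flat blade 20 mm wide, 6 thick, 32 long. Origin: centre of the blade's end; z up to the bow, x across its width, y through its 10 mm thickness (grip there, 46 mm above the origin). Stands loosely 18 mm deep in a clear stand 52 x 44 x 22 mm, end 4 mm above the ledge; lifts straight out. About 60 g.
- key_square_bow: Steel key: square bow 30 x 30 mm, flat blade 31 mm wide, 6 thick, 32 long. Origin: centre of the blade's end; z up to the bow, x across its width, y through its 10 mm thickness (grip there, 46 mm above the origin). Stands loosely 18 mm deep in a clear stand 52 x 44 x 22 mm, end 4 mm above the ledge; lifts straight out. About 60 g.
- key_oblong_bow: Steel key: black oblong bow 42 x 26 mm, round shank 16 mm in diameter, 32 long. Origin: centre of the blade's end; z up to the bow, x across its width, y through its 10 mm thickness (grip there, 46 mm above the origin). Stands loosely 18 mm deep in a clear stand 52 x 44 x 22 mm, end 4 mm above the ledge; lifts straight out. About 60 g.
Not all that is in view belongs to the job. What is meant by the key_round_bow is not pink, and is the smaller of those in its own colour.

How it is judged:
On the way:
1. the fitting key is home in the keyway (z of key_round_bow in the frame of lock_dot below -0.012 m and x of key_round_bow in the frame of lock_dot between -0.0225 and -0.0085 m and y of key_round_bow in the frame of lock_dot between -0.007 and 0.007 m and angle between key_round_bow's own z axis and vertical below 0.35 rad), for 0.1 s.
At the end, for the whole second after the job is handed in: The key that fits stands in the keyway, at least 12 of the 20 mm deep, within 7 mm of its centre and upright within 20 degrees; the plug has been turned at least 52 of its 70 degrees clockwise (the red dot has moved over 13.5 mm); the key is let go and at rest (all of step 1 and distance of lock_dot from where it was at the start of the episode above 0.0135 m and linear speed of key_round_bow below 0.02 m/s); the robot touches nothing.
It also fails if it takes over 48 s, if anything falls off the work surface, if the arm or the gripper's body presses on something with over 40 N, if the wrist force passes 120 N, or if a joint passes its speed limit or range.

## Robot

A 7-joint arm with a two-finger parallel gripper is mounted at the origin on the work surface. World frame = base frame: x ahead of the robot, y to its left, z up, the work surface at z = 0. Lengths are in m, angles in rad, forces in N, time in s.
With the tool pointing down it reaches from about 0.4 to 0.85 m from the base axis. Payload 4.5 kg.
Tool frame: the origin (TCP) lies at the very end of the fingers, on their centre line; the grasp point (between the pads) lies 19 mm behind it; z points along the fingers, y is the direction in which the jaws open and shut (so a half turn about z gives the same grasp; the last joint's range is limited). The gripper opens to 88 mm and grips with 3 to 60 N. Pads are 18 mm wide; open, the fingers measure 123 mm over their backs; the gripper's body (75 mm by 187 mm) begins 45 mm behind the grasp point.
Start: joints at [1.338, 0.689, -0.195, 1.565, 0.157, 0.902, -0.215], TCP at [0.165, -0.603, 0.239] pointing down, gripper open.
Joint ranges: [-3.01, 3.01], [-0.46, 2.08], [-1.47, 1.51], [0.13, 2.56], [-1, 4.14], [0.04, 2.09], [-2.66, 2.66]. Speed limits (rad/s): [2.57, 2.57, 3.14, 3.14, 3.14, 3.14, 3.14].

## Interface

Orientations are given as a unit quaternion [x, y, z, w].
In Python, from plant import telemetry, imaging, r gives the robot as it stands.
- The arm moves only by the shell command python3 -m creep 'ROWS' [FORCE]. ROWS is JSON, a list of rows, each a list of 5 numbers: the closure in counts, from 0 (fully open) to 255 (shut), then the shift along the tool's x, y, z in m, then the turn about the tool's z in degrees. In form: [[fingers, x, y, z, yaw], ...]. A call has 1 to 10 rows; each row is the pose to reach, as a shift and turn from the pose commanded when the call began, along the tool's axes at that moment; what a row does not reach only later rows make up. A row lasts 1/8 s, in which the tool goes at most 62.5 mm and 10.7 degrees, less where a joint would pass 70% of its speed; a pose out of reach is approached as far as the arm can. A call with a gripper value outside its range is refused whole. The fingers move at their own pace and stop on an object; FORCE is the grip in N (left out, the last holds). Time passes only in rows, so rows that repeat a pose let the fingers close. It gives the time, the measured TCP pose, the force and the opening at its end, in the units of the state.
- telemetry.get_state(): the state, without advancing time (a new reading comes with each control period).
- imaging.snapshot(name): name is "scene" or "top" or "wrist"; returns a dict with "image" (384x512x3 uint8, blue, green, red), "camera_matrix" (3x3 intrinsics, pixels), "R" (3x3) and "t" (3): a world point X has camera coordinates R X + t; the wrist camera has in their place "hand_eye" (4x4, takes a point from camera to tool coordinates, whose origin is the TCP and whose axes are the flange's). Camera axes: x right, y down, z forward; pixel columns grow to the right and rows downward; lengths in m; the calibration is good to about 2 mm. A picture is of the moment at which its call begins: read the wrist's pose just before it. There is no depth.
- r.finish_job(): hands the job in, once; it reports no verdict.
Trained networks look in a picture, given as the dict that the camera call returned (one of the last four; its "shot" number tells which), for a name from the list of things; names that differ only in an ending like _2 or _b are one class to them, and where a whole thing is asked for, a point or a joint stands for the part that bears it (a point fixed in the world has none). Each returns a list of dicts, best first, with "score" (0 to 1); they miss things now and then, are a little off and sometimes report something else, mostly with a low value. They report only what shows in the picture. A call takes as long as a camera call. They do not tell look-alikes from the thing itself.
- imaging.boxes_of(picture, target): "rect" ([left, top, right, bottom] in pixels, round what is visible of it).
- imaging.trace(picture, target): "pixels" (384x512 bool, what is visible of it) and "rect" ([left, top, right, bottom] in pixels, round what is visible of it).
- imaging.place_of(picture, target): "location" ([row, column] in pixels: a listed point, or the origin of a listed thing).
The state is a dict: "clock": time; "q": joint angles; "qd": joint speeds; "joint_torque": joint torques, N m; "tool_pos": TCP position; "eef_rot": TCP orientation; "contact_force": force on the tool from outside, world axes, zero at the start; "moment": the same for the moment, N m; "opening": opening from 0.0 (shut) to 1.0 (fully open).
Only numpy, scipy, OpenCV 4.12 (cv2) and the standard library are available. Lean on these libraries where they do the work, as an engineer would, in place of code of your own. Each camera call takes 0.05 s, during which the arm holds its last target.

## Working session

There is one attempt and no reset: what is moved stays moved. The work goes in short steps, Python scripts to look and compute and a shell command to move; the robot and the scene stay as the last step left them, time stands still between calls to the robot, and variables do not carry over. Pictures are saved under pics/ and viewed, and the job is handed in when it is done.

```bash
ls; mkdir -p pics
cat > h.py <<'E'
import numpy as np, cv2
from plant import telemetry, imaging, r
from scipy.spatial.transform import Rotation as Ro
def ray(p,px):  # px=(col,row)
    K=np.array(p["camera_matrix"])
    d=np.linalg.inv(K)@np.array([px[0],px[1],1.0])
    if "hand_eye" in p:
        s=p["_s"]; H=np.array(p["hand_eye"]); T=np.eye(4); T[:3,:3]=Ro.from_quat(s["eef_rot"]).as_matrix(); T[:3,3]=s["tool_pos"]
        M=T@H; return M[:3,3],M[:3,:3]@d
    R=np.array(p["R"]);t=np.array(p["t"]); return -R.T@t, R.T@d
def onz(p,px,z):
    o,d=ray(p,px); return o+d*(z-o[2])/d[2]
def snap(n):
    s=telemetry.get_state(); p=imaging.snapshot(n); p["_s"]=s; return p
def proj(p,X):
    K=np.array(p["camera_matrix"]);X=np.asarray(X,float)
    if "hand_eye" in p:
        s=p["_s"]; H=np.array(p["hand_eye"]); T=np.eye(4); T[:3,:3]=Ro.from_quat(s["eef_rot"]).as_matrix(); T[:3,3]=s["tool_pos"]
        c=np.linalg.inv(T@H)@np.append(X,1); c=c[:3]
    else: c=np.array(p["R"])@X+np.array(p["t"])
    u=K@c; return u[:2]/u[2]
E
cat > a.py <<'E'
from h import *
print(telemetry.get_state())
for n in ["scene","top","wrist"]:
    p=snap(n); cv2.imwrite(f"pics/a_{n}.png",p["image"])
    o,d=ray(p,(256,192)); print(n,o,d)
    for t in ["lock_dot","key_round_bow","key_square_bow","key_oblong_bow"]:
        print(t,[(np.round(x["location"],1),round(x["score"],2)) for x in imaging.place_of(p,t)][:4],[(np.round(x["rect"]),round(x["score"],2)) for x in imaging.boxes_of(p,t)][:4])
E
python3 a.py
```

```text
pics
{'clock': 0.0, 'q': array([ 1.33782034,  0.68997873, -0.19449699,  1.56634693,  0.15733301,
        0.90250539, -0.21513867]), 'qd': array([-0.00139386,  0.00103469,  0.00014921,  0.00077114,  0.00016853,
       -0.00043611, -0.00227292]), 'joint_torque': array([-4.78576112e-04, -5.27564871e+01, -1.26685638e+00, -1.53434891e+01,
       -5.25085756e-02,  6.58734687e-03,  1.73044623e-04]), 'tool_pos': array([ 0.16453088, -0.60229585,  0.23791212]), 'eef_rot': array([ 9.91113028e-01,  1.33019231e-01, -2.07360328e-04, -8.98608322e-04]), 'contact_force': array([-0.24704992, -0.07704067, -0.0631387 ]), 'moment': array([ 0.01433594, -0.02261537,  0.00153926]), 'opening': 0.9983068301644493}
scene [ 1.16389078 -0.03206533  0.53923471] [-0.81176937  0.02616985 -0.58339989]
lock_dot [(array([207.9, 371.1]), 0.56)] [(array([362., 198., 382., 212.]), 0.79)]
key_round_bow [(array([203.6, 200.1]), 0.84), (array([226.4, 195.6]), 0.76), (array([227.6, 153.7]), 0.58), (array([230.2, 108.9]), 0.51)] [(array([192., 170., 203., 202.]), 0.91), (array([188., 202., 199., 224.]), 0.75), (array([143., 2
[... 223 characters left out ...]
0.02725284  1.05659211] [ 0.10884001 -0.02074113 -0.99390518]
lock_dot [(array([172.4, 155.9]), 0.63), (array([193.6, 286.7]), 0.3)] [(array([145., 170., 165., 190.]), 0.67)]
key_round_bow [(array([228.8, 288. ]), 0.53), (array([198.6, 317.4]), 0.48), (array([191.5, 284.2]), 0.45)] [(array([283., 221., 297., 233.]), 0.47), (array([315., 194., 327., 205.]), 0.4)]
key_square_bow [(array([197.8, 352.7]), 0.5)] [(array([351., 190., 359., 202.]), 0.66)]
key_oblong_bow [(array([196.9, 238. ]), 0.49)] [(array([234., 191., 242., 208.]), 0.63)]
wrist [ 0.23325464 -0.58235841  0.38441373] [-0.2715412  -0.06421888 -0.96033415]
lock_dot [] []
key_round_bow [] []
key_square_bow [] []
key_oblong_bow [] []
```

Run:
```python
import cv2
a=cv2.imread("pics/a_scene.png");cv2.imwrite("pics/b1.png",cv2.resize(a[150:300,80:410],None,fx=2.4,fy=2.4,interpolation=cv2.INTER_CUBIC))
a=cv2.imread("pics/a_top.png");cv2.imwrite("pics/b2.png",cv2.resize(a[120:270,130:390],None,fx=3,fy=3,interpolation=cv2.INTER_CUBIC))
```

```text
(no output)
```

View pics/a_scene.png

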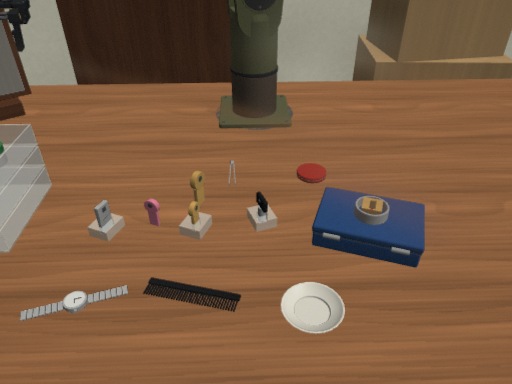

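View pics/b1.png

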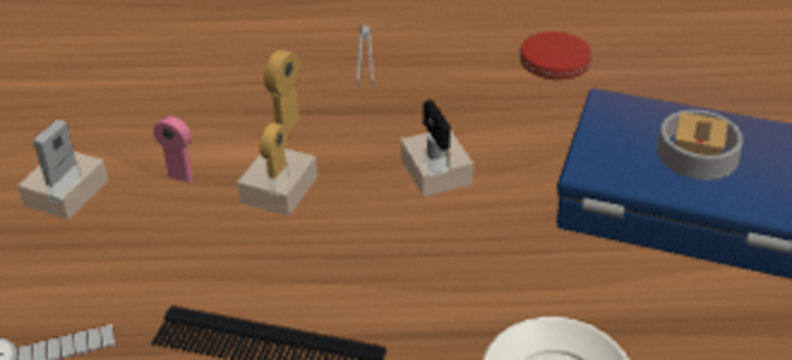

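View pics/b2.png

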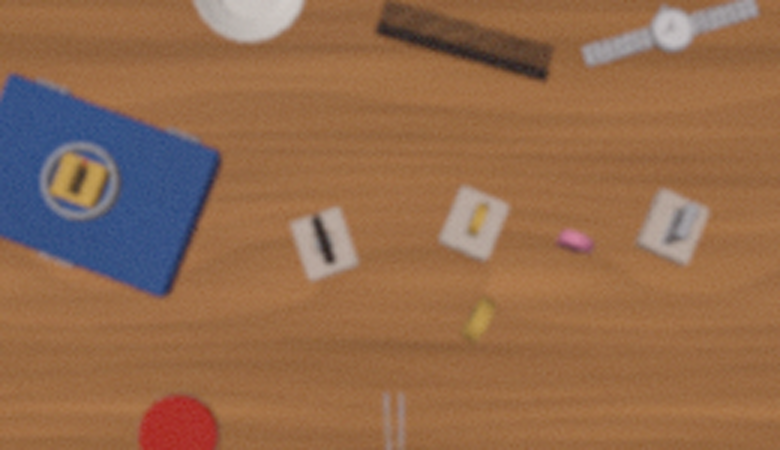

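Candidates for key_round_bow (scene pixels) are the small brass key in the stand (195,215), the larger brass key without a stand (198,187) and the pink key (152,212). By the description it's the small brass one in the clear stand. Next I'll compute positions.

Run:
```python
from h import *
pt=snap("top");ps=snap("scene")
def tri(a,b):
    o1,d1=ray(ps,a);o2,d2=ray(pt,b);d1/=np.linalg.norm(d1);d2/=np.linalg.norm(d2)
    A=np.stack([d1,-d2],1);s=np.linalg.lstsq(A,o2-o1,rcond=None)[0]
    P,Q=o1+d1*s[0],o2+d2*s[1];return (P+Q)/2,np.linalg.norm(P-Q)
print("key bow top",onz(pt,(289.3,192.7),.055), onz(ps,(195,209),.055))
print("stand", onz(pt,(130+474/3,120+223/3),.022))
print("bigkey",onz(pt,(290,226),.06), onz(ps,(198,180),.06))
print("dot",onz(pt,(157.7,173.3),.074),onz(ps,(372.5,209),.074),tri((372.5,209),(157.7,173.3)))
print("slot",onz(pt,(156,180),.074),onz(ps,(80+703/2.4,150+130/2.4),.074))
for n,p in (("top",pt),("scene",ps)):
  for t in ["lock_dot","key_round_bow"]:
    print(n,t,[(np.round(x["rect"]),round(x["score"],2),np.argwhere(x["pixels"]).mean(0)) for x in imaging.trace(p,t)][:4])
s=telemetry.get_state();print(Ro.from_quat(s["eef_rot"]).as_matrix().round(3))
print(np.array(pt.get("hand_eye",0)), np.round(snap("wrist")["hand_eye"],3), snap("wrist")["camera_matrix"])
```

```text
key bow top [ 0.53550433 -0.13190645  0.055     ] [ 0.54105462 -0.12697651  0.055     ]
stand [ 0.53479148 -0.13195028  0.022     ]
bigkey [ 0.45198546 -0.13263064  0.06      ] [ 0.45081742 -0.12816243  0.06      ]
dot [0.57964002 0.1952445  0.074     ] [0.57639532 0.19771183 0.074     ] (array([0.57946846, 0.19560513, 0.07634398]), np.float64(0.0017682418091625855))
slot [0.56291121 0.19888325 0.074     ] [0.56213858 0.20222195 0.074     ]
top lock_dot [(array([144., 168., 168., 188.]), 0.48, array([179.43548387, 156.58467742]))]
top key_round_bow [(array([286., 186., 292., 203.]), 0.61, array([192.64705882, 288.58823529])), (array([312., 196., 328., 203.]), 0.41, array([200.08474576, 321.06779661]))]
scene lock_dot [(array([362., 198., 385., 215.]), 0.72, array([205.29320988, 372.20987654]))]
scene key_round_bow [(array([143., 200., 161., 226.]), 0.75, array([210.47115385, 152.83974359])), (array([191., 172., 205., 201.]), 0.55, array([185.2741433 , 197.85046729])), (array([190., 200., 202., 222.]), 0.53, array([211.31188119, 194.06435644]))]
[[ 0.965  0.264  0.   ]
 [ 0.264 -0.965 -0.   ]
 [ 0.     0.    -1.   ]]
0 [[ 0.001 -0.961 -0.278  0.071]
 [ 1.     0.001  0.    -0.002]
 [ 0.    -0.278  0.961 -0.146]
 [ 0.     0.     0.     1.   ]] [[309.25764337   0.         259.08836699]
 [  0.         309.25764337 191.75288304]
 [  0.           0.           1.        ]]
```

View pics/a_top.png

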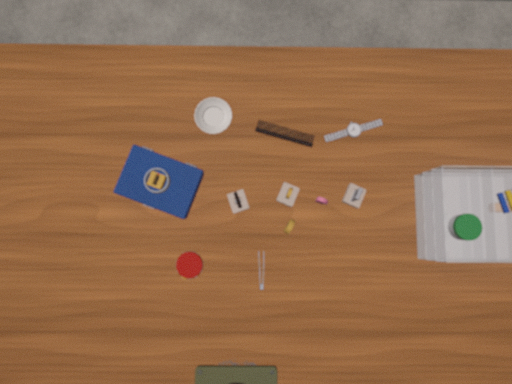

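Run:
```python
from h import *
ps=snap("scene")
for px in ((48,185),(38,130),(0,240),(0,125)): print(px,onz(ps,px,0).round(3),onz(ps,px,.15).round(3))
print(proj(ps,telemetry.get_state()["tool_pos"]))
```

```text
(48, 185) [ 0.37  -0.479  0.   ] [ 0.591 -0.355  0.15 ]
(38, 130) [ 0.096 -0.608  0.   ] [ 0.393 -0.448  0.15 ]
(0, 240) [ 0.554 -0.502  0.   ] [ 0.724 -0.371  0.15 ]
(0, 125) [ 0.061 -0.729  0.   ] [ 0.367 -0.535  0.15 ]
[-2.72474648 51.64683893]
```

```bash
python3 -m creep '[[0,0.04,-0.046,0,-10],[0,0.08,-0.093,0,-20],[0,0.12,-0.14,0,-30],[0,0.155,-0.186,0,-40],[0,0.21,-0.215,0,-50],[0,0.265,-0.245,0,-60],[0,0.32,-0.275,0.01,-70],[0,0.375,-0.3,0.02,-80],[0,0.43,-0.33,0.03,-90],[0,0.482,-0.357,0.038,-100]]' 10; python3 -c "
from h import *
s=telemetry.get_state();print(s['q'],s['tool_pos'],Ro.from_quat(s['eef_rot']).as_euler('zyx',degrees=True)[0]);print(Ro.from_quat(s['eef_rot']).as_matrix().round(3))"
```

```text
clock: 3.05
tool_pos: [0.5371, -0.13, 0.2005]
eef_rot: [0.533, 0.846, -0.0, 0.0]
contact_force: [0.7, -0.8, -0.4]
opening: 1.002
[ 0.51450044  0.7023092  -0.61193085  1.81446093  0.54502966  0.79901693
  0.06981132] [ 0.53708228 -0.13004236  0.20050065] -115.61171815399845
[[-0.432  0.902  0.   ]
 [ 0.902  0.432 -0.001]
 [-0.001  0.    -1.   ]]
```

```bash
python3 -m creep '[[0,0,0,0,-10],[0,0,0,0,-20],[0,0,0,0,-30],[0,0,0,0,-40],[0,0,0,0,-40]]'
cat > look.py <<'E'
from h import *
import sys
p=snap("wrist"); cv2.imwrite(sys.argv[1],cv2.resize(p["image"],None,fx=1.5,fy=1.5))
s=p["_s"];print(s["tool_pos"],Ro.from_quat(s["eef_rot"]).as_matrix().round(3)[:,0],s["q"].round(2))
import pickle; pickle.dump(p,open("w.pkl","wb"))
for t in ["lock_dot","key_round_bow"]:
    print(t,[(np.round(x["location"],1),round(x["score"],2)) for x in imaging.place_of(p,t)][:4],[(np.round(x["rect"]),round(x["score"],2)) for x in imaging.boxes_of(p,t)][:4])
E
python3 look.py pics/c1.png
```

```text
clock: 3.68
tool_pos: [0.5356, -0.1317, 0.2006]
eef_rot: [0.215, 0.977, 0.0, -0.0]
contact_force: [-0.2, 0.4, 0.9]
opening: 1.001
[ 0.53561843 -0.13170978  0.20055099] [-0.907  0.42   0.   ] [ 0.62  0.75 -0.8   1.81  0.69  0.88  0.63]
lock_dot [(array([165.4, 261.1]), 0.29)] []
key_round_bow [(array([181.9, 185.5]), 0.96), (array([165.3, 259.2]), 0.87), (array([ 96.3, 227.8]), 0.63)] [(array([162., 178., 194., 203.]), 0.77), (array([211.,  71., 230., 122.]), 0.62), (array([258., 159., 267., 190.]), 0.53)]
```

View pics/c1.png

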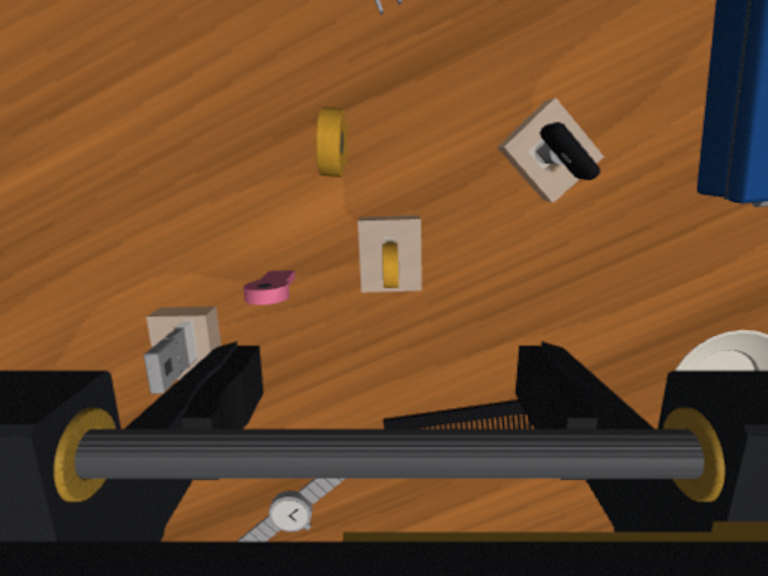

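The wrist view shows the small brass key in its stand at (390,265), lined up with the tool. The big brass key is at (330,142), the pink one at (268,288), the oblong at (570,150) and the square at (172,355). I'm fitting the key's position now.

Run:
```python
from h import *
import pickle
p=pickle.load(open("w.pkl","rb"))
im=p["image"]; c=im[135:205,225:295]; cv2.imwrite("pics/c2.png",cv2.resize(c,None,fx=8,fy=8,interpolation=cv2.INTER_CUBIC))
hsv=cv2.cvtColor(im,cv2.COLOR_BGR2HSV); m=(hsv[...,1]>150)&(hsv[...,2]>110)&(hsv[...,0]>17)&(hsv[...,0]<30)
m[:,:245]=0;m[:,275:]=0;m[:150]=0;m[205:]=0
a=np.argwhere(m);print(len(a),a.min(0),a.max(0))
for r in range(155,200,4):
    q=np.where(m[r])[0]; print(r,q.min() if len(q) else 0,q.max() if len(q) else 0)
from scipy.optimize import least_squares
R=Ro.from_quat(p["_s"]["eef_rot"]).as_matrix()
th=np.linspace(0,2*np.pi,60)
def pred(v):
    P=[]
    for y in (-.005,.005):
        for t in th: P.append(proj(p,np.array([v[0],v[1],.051+.015*np.sin(t)])+R[:,0]*.015*np.cos(t)+R[:,1]*y))
    P=np.array(P);return P.min(0),P.max(0)
def f(v):
    lo,hi=pred(v);return np.r_[lo+.5-(a.min(0)[::-1]),hi-.5-(a.max(0)[::-1])] 
s=least_squares(f,[.535,-.131],diff_step=1e-3);print(s.x,s.fun)
print("tool dxyz",R.T@(np.array([*s.x,.0])-p["_s"]["tool_pos"]))
# stand top corners
for q in ((359,220),(419,218),(421,291),(360,293)): print(onz(p,(q[0]/1.5,q[1]/1.5),.022))
```

```text
263 [164 255] [191 264]
155 0 0
159 0 0
163 0 0
167 255 264
171 255 264
175 255 264
179 256 264
183 256 264
187 256 264
191 257 264
195 0 0
199 0 0
[ 0.53463984 -0.12933744] [-0.36299999 -1.3038552   0.36299556  1.35086258]
tool dxyz [0.0018351  0.00166787 0.20055208]
[ 0.50197113 -0.13742314  0.022     ]
[ 0.51827198 -0.09883676  0.022     ]
[ 0.56750316 -0.11891578  0.022     ]
[ 0.55020837 -0.15995358  0.022     ]
```

View pics/c2.png

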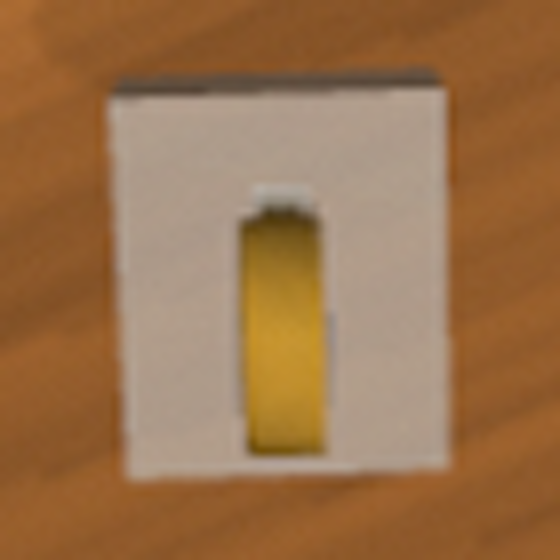

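```bash
python3 -m creep '[[120,0.0018,0.0017,0.04,-1.2],[120,0.0018,0.0017,0.08,-1.2],[120,0.0018,0.0017,0.12,-1.2],[120,0.0018,0.0017,0.15,-1.2],[120,0.0018,0.0017,0.166,-1.2],[120,0.0018,0.0017,0.166,-1.2]]'; python3 look.py pics/d1.png
```

```text
clock: 4.68
tool_pos: [0.5345, -0.129, 0.0343]
eef_rot: [0.204, 0.979, -0.0, -0.001]
contact_force: [0.3, -0.2, 1.5]
opening: 0.53
[ 0.53446044 -0.12899176  0.03425804] [-0.917  0.399  0.001] [ 0.49  0.98 -0.58  1.91  0.99  0.58  0.39]
lock_dot [] []
key_round_bow [(array([ 92.9, 198.6]), 0.93), (array([225.1, 257.8]), 0.73), (array([247.4, 126.8]), 0.58)] [(array([248., 221., 270., 288.]), 0.87), (array([131.,  31., 206., 143.]), 0.59), (array([112., 240., 139., 250.]), 0.45)]
```

View pics/d1.png

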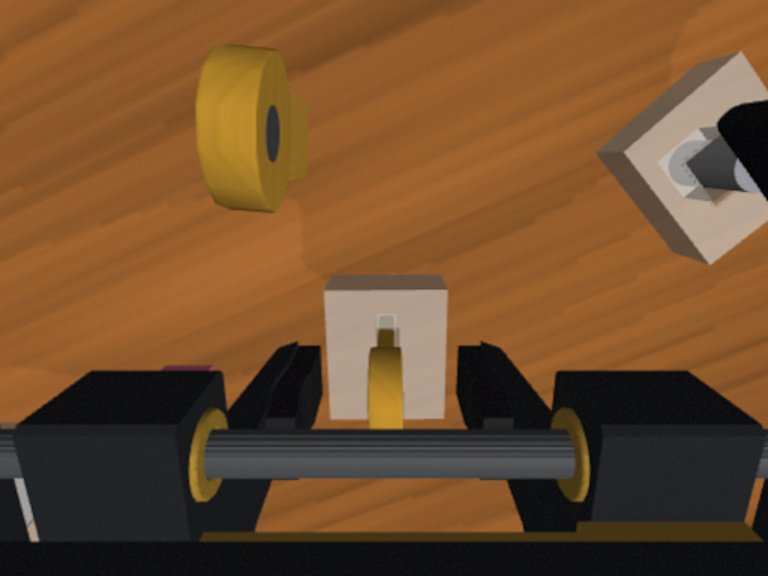

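The key is centred between the fingers at (386,390). I'll close and lift.

```bash
python3 -m creep '[[255,0,0,0,0],[255,0,0,0,0],[255,0,0,0,0],[255,0,0,0,0],[255,0,0,0,0],[255,0,0,0,0]]' 25; python3 -m creep '[[255,0,0,-0.015,0],[255,0,0,-0.03,0],[255,0,0,-0.06,0],[255,0,0,-0.1,0],[255,0,0,-0.13,0],[255,0,0,-0.13,0]]';  python3 look.py pics/e1.png
```

```text
clock: 5.68
tool_pos: [0.5346, -0.1293, 0.0347]
eef_rot: [0.204, 0.979, -0.0, -0.0]
contact_force: [0.3, -1.2, 1.0]
opening: 0.11
clock: 6.42
tool_pos: [0.5362, -0.1289, 0.1678]
eef_rot: [0.204, 0.979, 0.0, 0.003]
contact_force: [0.3, 0.2, -0.6]
opening: 0.114
[ 0.53622655 -0.12892949  0.16777497] [-0.917  0.399 -0.005] [ 0.59  0.79 -0.77  1.85  0.75  0.81  0.59]
lock_dot [] []
key_round_bow [(array([188.6, 178. ]), 0.75), (array([ 95.6, 223.9]), 0.69), (array([225.2, 261.3]), 0.63)] [(array([202.,  66., 227., 120.]), 0.98), (array([144., 184., 186., 215.]), 0.85), (array([248., 210., 271., 286.]), 0.56)]
```

View pics/e1.png

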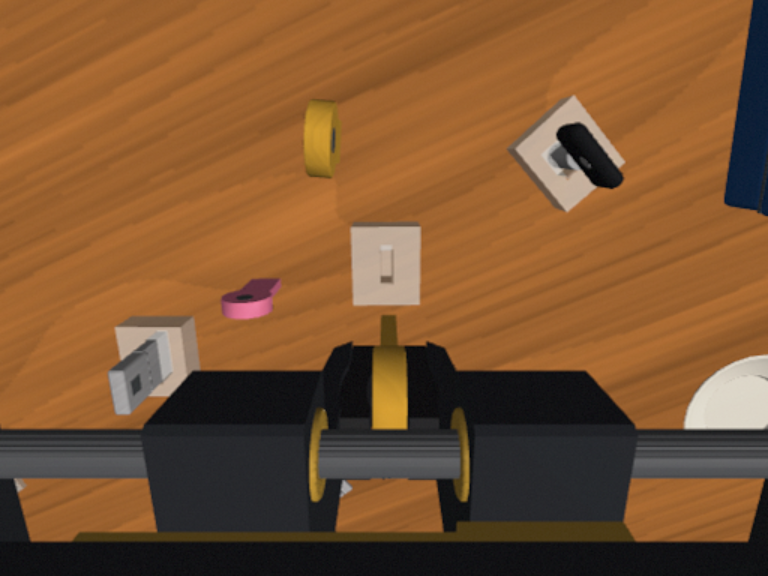

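```bash
python3 -m creep '[[255,0.01,0.045,-0.015,0],[255,0.02,0.09,-0.032,0],[255,0.03,0.14,-0.032,0],[255,0.04,0.19,-0.032,0],[255,0.05,0.24,-0.032,0],[255,0.06,0.28,-0.032,0],[255,0.066,0.312,-0.032,0],[255,0.066,0.312,-0.032,0],[255,0.066,0.312,-0.032,0]]';  python3 look.py pics/f1.png
```

```text
clock: 7.8
tool_pos: [0.5982, 0.1819, 0.1956]
eef_rot: [0.204, 0.979, -0.001, -0.001]
contact_force: [0.5, -0.6, -1.0]
opening: 0.114
[0.59821495 0.18191889 0.19561358] [-0.917  0.399  0.001] [ 0.03  0.83 -0.76  1.59  0.65  0.99  0.22]
lock_dot [(array([156.5, 262.9]), 0.94)] [(array([244., 116., 290., 160.]), 0.8)]
key_round_bow [] [(array([247., 210., 275., 286.]), 0.64)]
```

View pics/f1.png

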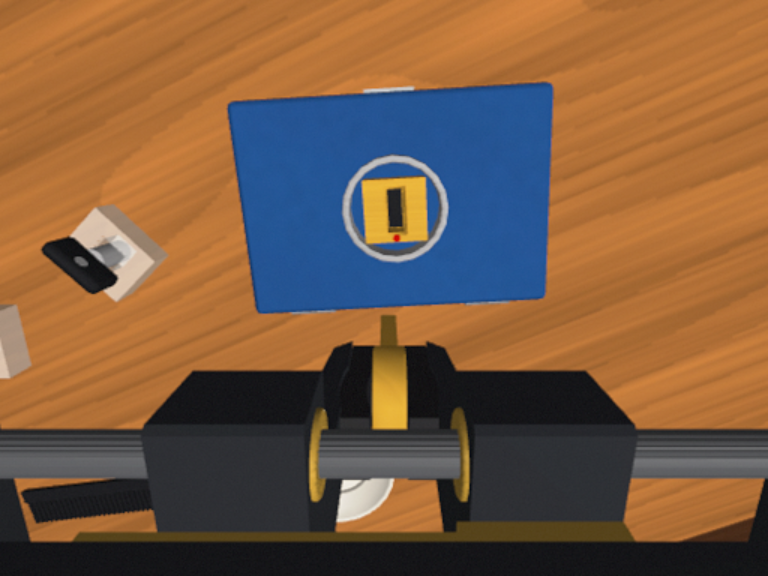

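The keyway is at (396,210) and the red dot at (397,238). I'm measuring both, and the key's blade tip.

Run:
```python
from h import *
import pickle
p=pickle.load(open("w.pkl","rb"));im=p["image"]
c=cv2.resize(im[100:180,220:310],None,fx=8,fy=8,interpolation=cv2.INTER_CUBIC);cv2.imwrite("pics/f2.png",c[:600,:720])
c=cv2.resize(im[200:290,230:290],None,fx=6,fy=6,interpolation=cv2.INTER_CUBIC);cv2.imwrite("pics/f3.png",c)
hsv=cv2.cvtColor(im,cv2.COLOR_BGR2HSV)
m=((hsv[...,1]>120)&(hsv[...,2]>130)&(hsv[...,0]>15)&(hsv[...,0]<35)).astype(np.uint8)
m[:110]=0;m[170:]=0;m[:,:232]=0;m[:,295:]=0
cs,_=cv2.findContours(m,cv2.RETR_EXTERNAL,cv2.CHAIN_APPROX_NONE);k=max(cs,key=cv2.contourArea)
T=p["_s"]["tool_pos"];R=Ro.from_quat(p["_s"]["eef_rot"]).as_matrix()
P=np.array([(R.T@(onz(p,q[0].astype(float),.074)-T))[:2]*1000 for q in k],np.float32)
print("plug rect tool mm",cv2.minAreaRect(P))
red=((hsv[...,1]>150)&(hsv[...,2]>100)&((hsv[...,0]<6)|(hsv[...,0]>174)));red[:145]=0;red[170:]=0;red[:,:240]=0;red[:,285:]=0
a=np.argwhere(red).mean(0)[::-1];print("dot px",a,R.T@(onz(p,a,.074)-T),onz(p,a,.074))
d=((hsv[...,2]<70)).astype(np.uint8);d[:118]=0;d[160:]=0;d[:,:248]=0;d[:,280:]=0
cs,_=cv2.findContours(d,cv2.RETR_EXTERNAL,cv2.CHAIN_APPROX_NONE);k=max(cs,key=cv2.contourArea)
P=np.array([(R.T@(onz(p,q[0].astype(float),.074)-T))[:2]*1000 for q in k],np.float32);print("dark slot",cv2.minAreaRect(P))
for X in ([.010,0,.0305],[.010,.003,.0305],[.010,-.003,.0305],[.01,.003,0.0],[.015,.005,-.02],[.015,-.005,-.02]): print(X,proj(p,T+R@np.array(X))*1.0)
```

```text
plug rect tool mm ((41.524627685546875, 4.715448379516602), (35.47428894042969, 36.34007263183594), 86.69227600097656)
dot px [264.  158.2] [0.02590073 0.00560232 0.12161734] [0.5764966  0.19713275 0.074     ]
dark slot ((43.14348220825195, 4.442878723144531), (7.200355052947998, 20.552799224853516), 86.58196258544922)
[0.01, 0, 0.0305] [256.90897425 210.58939958]
[0.01, 0.003, 0.0305] [261.87803093 210.59322226]
[0.01, -0.003, 0.0305] [251.93985234 210.58557686]
[0.01, 0.003, 0.0] [262.40740374 230.78695144]
[0.015, 0.005, -0.02] [267.44554203 238.40361132]
[0.015, -0.005, -0.02] [244.84135858 238.38705217]
```

View pics/f2.png

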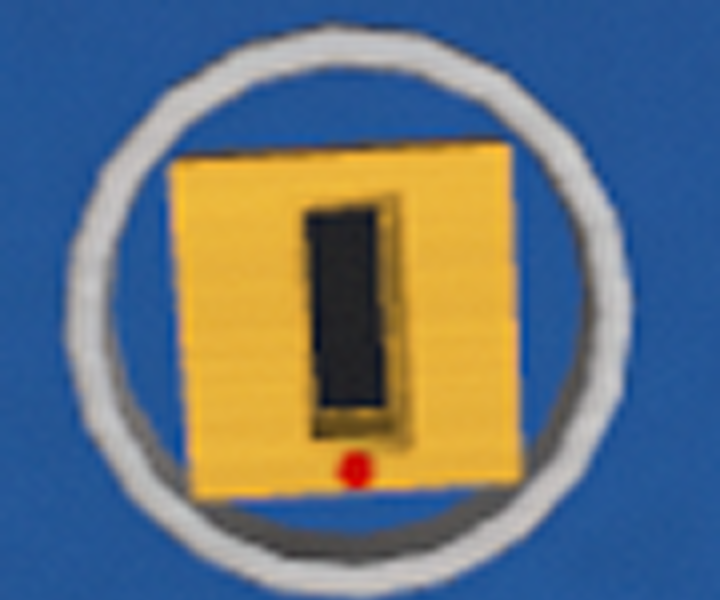

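View pics/f3.png

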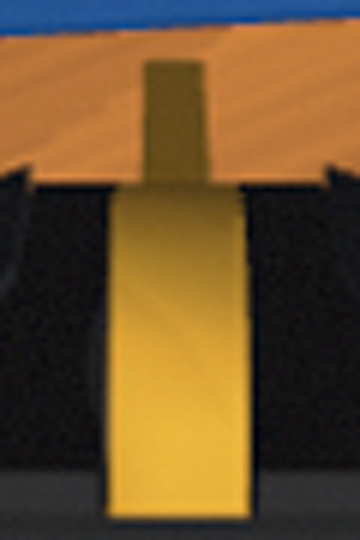

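```bash
python3 -m creep '[[255,0.02,0.0017,0.03,-3.3],[255,0.0414,0.0034,0.06,-3.3],[255,0.0414,0.0034,0.075,-3.3],[255,0.0414,0.0034,0.075,-3.3],[255,0.0414,0.0034,0.075,-3.3]]';  python3 look.py pics/g1.png
```

```text
clock: 8.68
tool_pos: [0.5637, 0.2026, 0.1226]
eef_rot: [0.176, 0.984, 0.0, 0.001]
contact_force: [0.6, 0.2, 0.0]
opening: 0.109
[0.56366118 0.20259227 0.12258874] [-0.938  0.347 -0.002] [-0.04  0.89 -0.7   1.73  0.77  0.81  0.11]
lock_dot [(array([233.9, 258.3]), 0.95)] [(array([230., 176., 288., 230.]), 0.59)]
key_round_bow [(array([225., 260.]), 0.98)] [(array([249., 209., 272., 286.]), 0.75)]
```

View pics/g1.png

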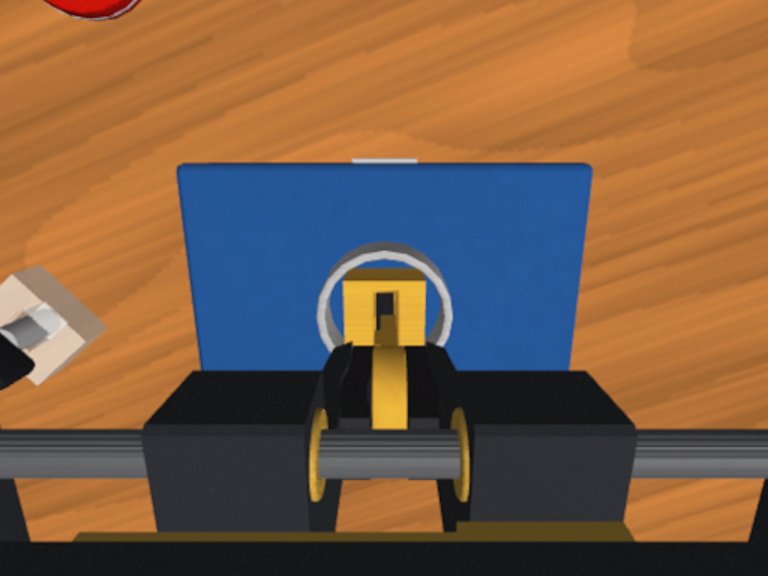

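```bash
cat > m.py <<'E'
from h import *
import pickle
p=pickle.load(open("w.pkl","rb"));im=p["image"]
c=cv2.resize(im[155:245,205:305],None,fx=7,fy=7,interpolation=cv2.INTER_CUBIC);cv2.imwrite("pics/g2.png",c[:600,:720])
T=p["_s"]["tool_pos"];R=Ro.from_quat(p["_s"]["eef_rot"]).as_matrix()
print(T)
# predicted image with key apparent offset
E
python3 m.py
```

```text
[0.56366118 0.20259227 0.12258874]
```

View pics/g2.png

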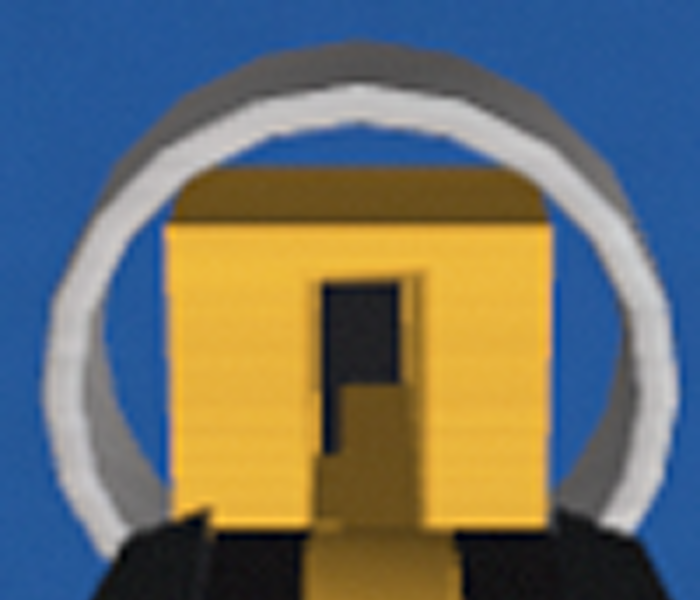

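```bash
cat >> m.py <<'E'
f=lambda u,v:(205+(u+.5)/7-.5,155+(v+.5)/7-.5)
def tl(u,v,z): return (R.T@(onz(p,f(u,v),z)-T))[:2]*1000
zt=T[2]-.0305
print("tip",tl(342,383,zt),tl(405,383,zt))
print("plug back edge",tl(165,222,.074),tl(553,222,.074))
print("plug front",tl(173,520,.074),tl(548,520,.074))
print("slot back",tl(310,275,.074),tl(422,275,.074))
E
python3 m.py
```

```text
[0.56366118 0.20259227 0.12258874]
tip [10.76875457 -2.03074768] [10.7707524   3.39544248]
plug back edge [ 20.22921473 -18.7511911 ] [20.24673512 17.30458007]
plug front [ -9.66347374 -18.78911573] [-9.65389719 17.51029308]
slot back [15.09479427 -5.32216374] [15.09948762  5.16034395]
```

```bash
python3 -m creep '[[255,0.0016,-0.001,0,0],[255,0.0016,-0.001,0.008,0],[255,0.0016,-0.001,0.015,0],[255,0.0016,-0.001,0.02,0],[255,0.0016,-0.001,0.024,0],[255,0.0016,-0.001,0.024,0]]';  python3 look.py pics/h1.png; sed -i 's/g2/h2/' m.py; python3 m.py >/dev/null
```

```text
clock: 9.68
tool_pos: [0.56, 0.2024, 0.0973]
eef_rot: [0.175, 0.984, -0.0, -0.0]
contact_force: [1.1, 0.1, -0.9]
opening: 0.107
[0.5600249  0.202435   0.09730515] [-0.938  0.346  0.   ] [-0.06  0.92 -0.67  1.75  0.8   0.76  0.07]
lock_dot [] [(array([230., 194., 293., 228.]), 0.75)]
key_round_bow [] [(array([250., 214., 274., 288.]), 0.69)]
```

View pics/h2.png

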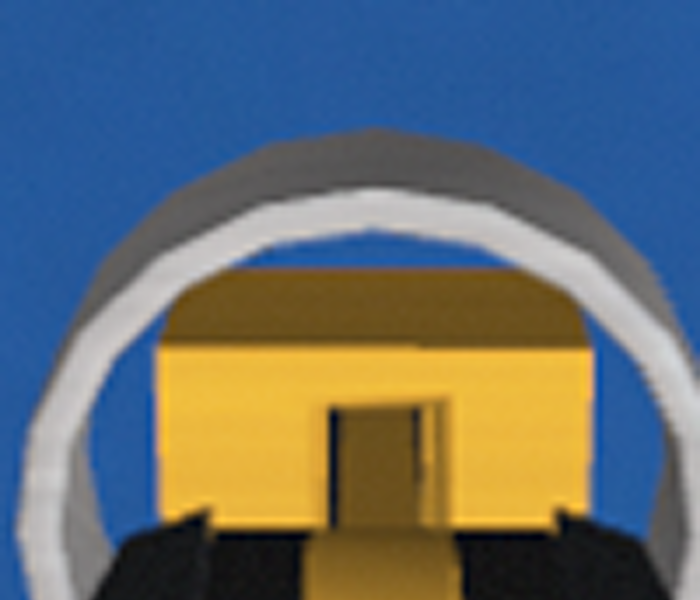

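```bash
python3 -m creep '[[255,0,0.0006,0.004,0],[255,0,0.0006,0.008,0],[255,0,0.0006,0.011,0],[255,0,0.0006,0.013,0],[255,0,0.0006,0.013,0],[255,0,0.0006,0.013,0]]';  python3 look.py pics/i1.png
```

```text
clock: 10.68
tool_pos: [0.5604, 0.2031, 0.0847]
eef_rot: [0.175, 0.984, -0.0, -0.0]
contact_force: [-0.3, 0.1, 0.1]
opening: 0.114
[0.56036242 0.20305286 0.08471656] [-0.938  0.346 -0.   ] [-0.06  0.94 -0.66  1.76  0.82  0.74  0.06]
lock_dot [] [(array([225., 195., 294., 232.]), 0.6)]
key_round_bow [(array([226.1, 258.9]), 0.86)] [(array([250., 221., 272., 289.]), 0.92)]
```

View pics/i1.png

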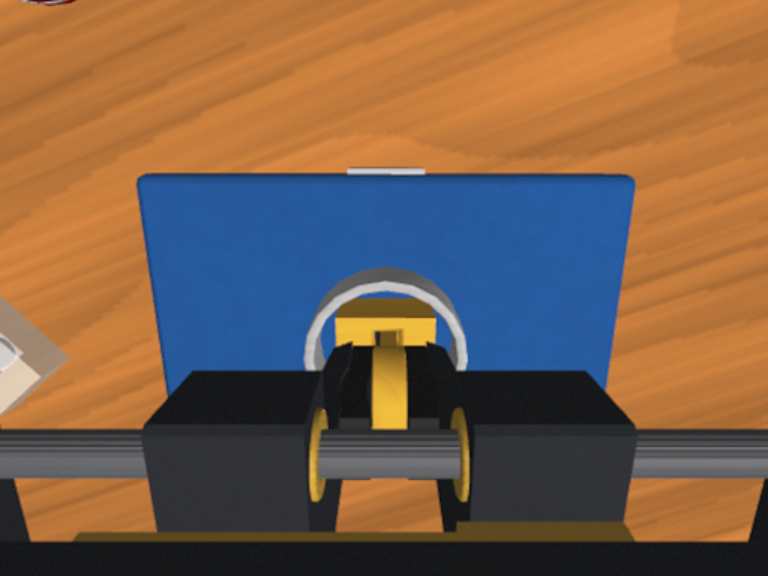

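```bash
python3 -m creep '[[255,0,0,0.001,0],[255,0,0,0.002,0],[255,0,0,0.002,0]]'
```

```text
clock: 11.3
tool_pos: [0.5606, 0.2033, 0.0845]
eef_rot: [0.175, 0.984, -0.0, 0.001]
contact_force: [-3.5, -2.1, 13.9]
opening: 0.112
```

Bottomed out at 14 N. I'll ease off and turn clockwise (positive about the tool's downward z).

```bash
python3 -m creep '[[255,0,0,-0.0015,0],[255,0,0,-0.0015,8],[255,0,0,-0.0015,16],[255,0,0,-0.0015,24],[255,0,0,-0.0015,32],[255,0,0,-0.0015,40],[255,0,0,-0.0015,40]]' 35; python3 look.py pics/j1.png
```

```text
clock: 12.18
tool_pos: [0.561, 0.2033, 0.0847]
eef_rot: [0.501, 0.866, 0.0, 0.001]
contact_force: [-0.4, -1.1, 4.6]
opening: 0.11
[0.56095758 0.20328634 0.08466338] [-0.498  0.867 -0.001] [-0.15  0.9  -0.48  1.76  0.65  0.64 -0.5 ]
lock_dot [] [(array([224., 196., 295., 229.]), 0.72)]
key_round_bow [(array([224.2, 257.6]), 0.62)] [(array([247., 220., 274., 288.]), 0.7)]
```

View pics/j1.png

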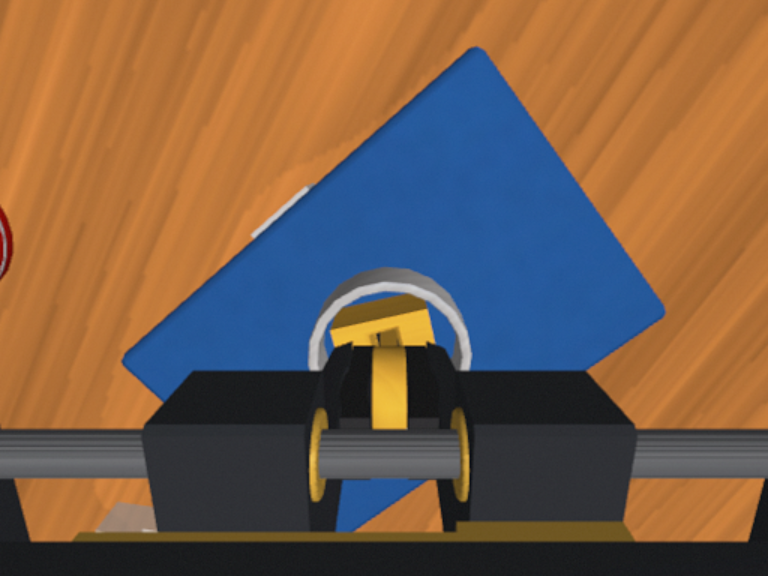

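The plug is following with the expected lag, so I'll keep turning.

```bash
python3 -m creep '[[255,0,0,0,8],[255,0,0,0,16],[255,0,0,0,24],[255,0,0,0,32],[255,0,0,0,38],[255,0,0,0,38]]'; python3 look.py pics/k1.png; python3 -c "
from h import *
s=telemetry.get_state();print(s['moment'],s['contact_force'])"
```

```text
clock: 13.18
tool_pos: [0.5625, 0.2037, 0.0847]
eef_rot: [0.755, 0.656, 0.002, 0.001]
contact_force: [4.7, 1.3, 2.5]
opening: 0.11
[0.56246887 0.20372356 0.08467672] [0.14  0.99  0.002] [-0.25  0.88 -0.31  1.76  0.46  0.57 -0.98]
lock_dot [] [(array([221., 195., 296., 230.]), 0.7), (array([246., 220., 274., 286.]), 0.32)]
key_round_bow [(array([225.8, 260. ]), 0.59)] [(array([249., 219., 273., 290.]), 0.86)]
[ 0.073645   -1.36063854  0.12679727] [5.49265482 0.31708935 2.52800016]
```

View pics/k1.png

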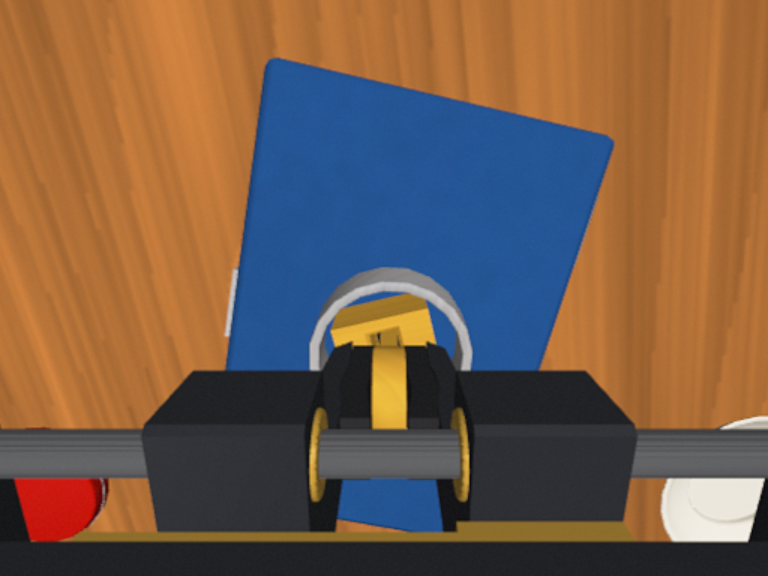

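```bash
python3 -m creep '[[255,0,0,0,2],[255,0,0,0,4],[255,0,0,0,4]]'; python3 -c "
from h import *
s=telemetry.get_state();print(s['moment'],s['contact_force'],Ro.from_quat(s['eef_rot']).as_matrix().round(3)[:,0])"
```

```text
clock: 13.8
tool_pos: [0.5626, 0.2037, 0.0847]
eef_rot: [0.778, 0.629, 0.002, 0.001]
contact_force: [5.7, 0.4, 2.4]
opening: 0.111
[ 0.00223576 -1.43155014  0.13196316] [5.71793447 0.43949161 2.37555639] [0.21  0.978 0.003]
```

```bash
python3 -m creep '[[255,0,0,0,-3],[255,0,0,0,-3],[225,0,0,0,-3],[215,0,0,0,-3],[200,0,0,0,-3],[195,0,0,0,-3],[195,0,0,0,-3],[195,0,0,0,-3]]';  python3 look.py pics/l1.png
```

```text
clock: 14.8
tool_pos: [0.5602, 0.2029, 0.0841]
eef_rot: [0.762, 0.648, -0.0, -0.0]
contact_force: [-0.9, 0.1, -0.4]
opening: 0.235
[0.56015417 0.20294506 0.08409108] [ 0.16   0.987 -0.   ] [-0.25  0.88 -0.31  1.77  0.45  0.57 -1.  ]
lock_dot [(array([264.5, 271.1]), 0.59)] [(array([226., 193., 299., 274.]), 0.91)]
key_round_bow [(array([224., 266.]), 0.94), (array([266.1, 270. ]), 0.52)] [(array([246., 218., 271., 287.]), 0.6)]
```

View pics/l1.png

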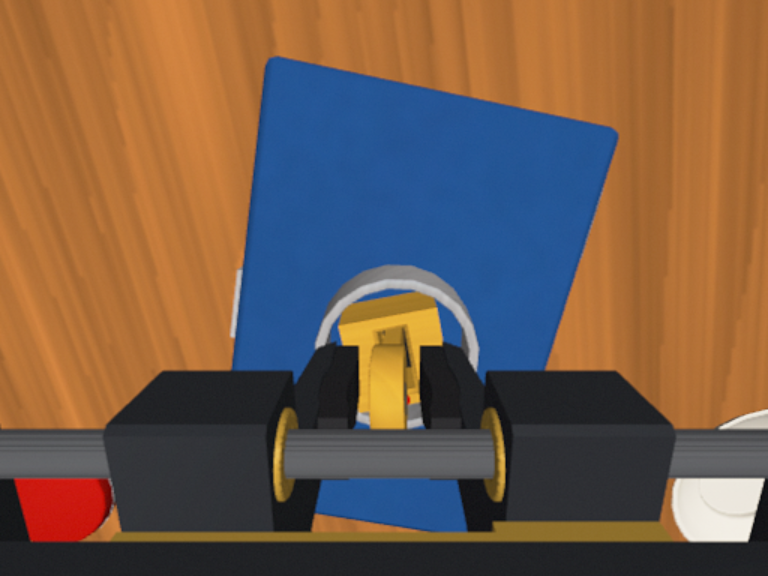

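```bash
python3 -m creep '[[195,0.0,0,-0.02,0],[195,0,0,-0.04,0],[150,0,0,-0.07,0],[120,-0.02,0,-0.1,0],[120,-0.04,0,-0.12,0],[120,-0.05,0,-0.12,0],[120,-0.05,0,-0.12,0]]';  python3 look.py pics/n1.png
python3 - <<'E'
from h import *
p=snap("scene");c=cv2.resize(p["image"][150:270,290:450],None,fx=4.5,fy=4.5,interpolation=cv2.INTER_CUBIC);cv2.imwrite("pics/n2.png",c)
E
```

```text
clock: 15.92
tool_pos: [0.552, 0.1528, 0.2035]
eef_rot: [0.762, 0.648, -0.001, -0.0]
contact_force: [0.1, 0.4, -0.4]
opening: 0.529
[0.55198952 0.1528324  0.20345969] [ 0.161  0.987 -0.001] [-0.11  0.69 -0.4   1.76  0.36  0.78 -0.86]
lock_dot [(array([146.8, 266.9]), 0.66)] [(array([242., 104., 292., 151.]), 0.8)]
key_round_bow [(array([125.7, 263.3]), 0.56)] []
```

View pics/n1.png

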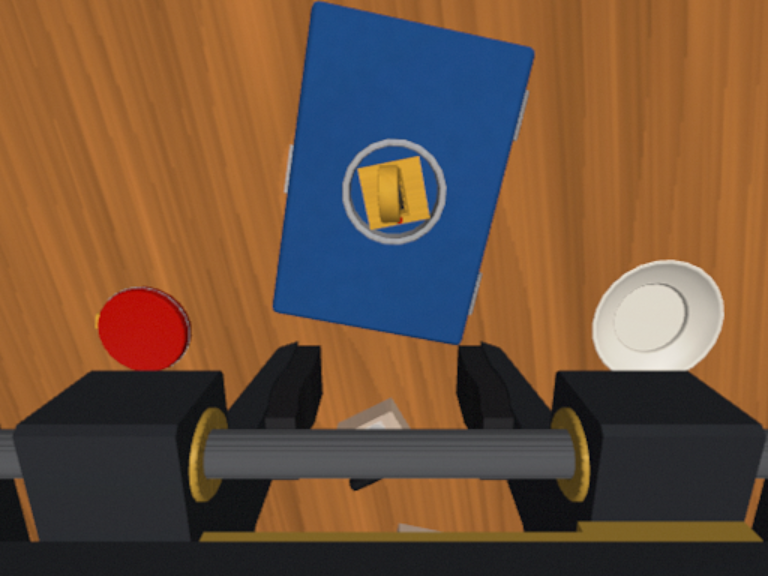

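View pics/n2.png

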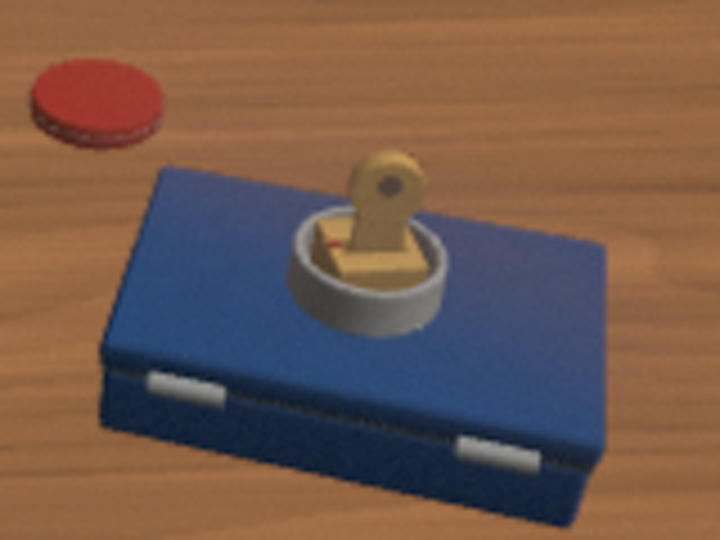

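Run:
```python
from h import *
import pickle
p=pickle.load(open("w.pkl","rb"));c=p["image"][95:170,225:305];cv2.imwrite("pics/o1.png",cv2.resize(c,None,fx=8,fy=8,interpolation=cv2.INTER_CUBIC))
d=onz(p,(401/1.5,220/1.5),.074);print(d,np.linalg.norm(d[:2]-[.5765,.1971]))
ps=snap("scene");d=onz(ps,(290+336/4.5,150+243/4.5),.074);print(d,np.linalg.norm(d[:2]-[.5764,.1977]))
# top of bow height: key-bow top at scene
o,v=ray(ps,(290+388/4.5,150+152/4.5));c=np.array([.561,.203]);s=((c-o[:2])@v[:2])/(v[:2]@v[:2]);print("bow top z",(o+s*v)[2],"expect home .116")
```

```text
[0.56392322 0.18641446 0.074     ] 0.01650321304946364
[0.56112322 0.18720018 0.074     ] 0.018537151072424873
bow top z 0.11828361564614431 expect home .116
```

View pics/o1.png

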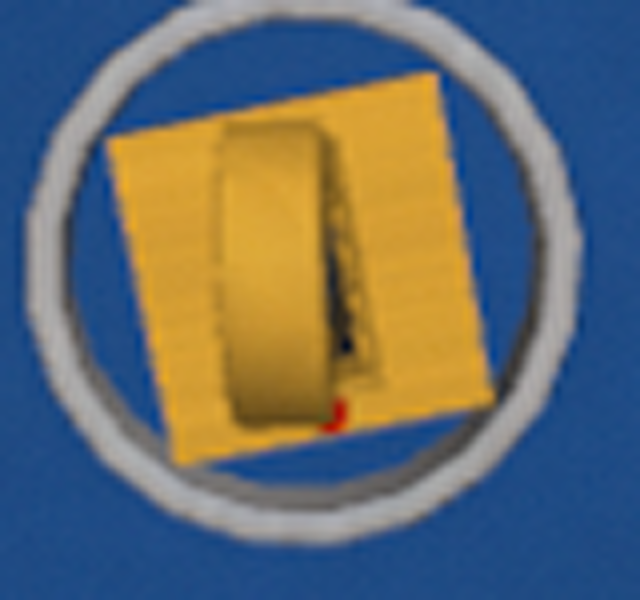

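```bash
python3 -c "
from h import *
print(r.finish_job())"
```

```text
the job is handed in; nothing more can be done
None
```

I took the small brass round-bow key from its stand and pushed it into the keyway until it bottomed out at about 14 N. I then turned it 82° clockwise at the gripper, let go, lifted clear and handed the job in at about 16 s.

**What the last checks showed:**
- **Turn:** the red dot had moved 16.5 mm by the wrist camera and 18.5 mm by the scene camera. Full travel is about 17.5 mm and at least 13.5 mm was needed. The turning moment stayed near the plug's friction (0.13 N m), so I felt no hard stop. The dot's movement puts the plug at or near its stop.
- **Depth:** the top of the bow measured 118 mm above the ledge, against 116 mm for a fully home key, so it is about 18 mm deep or more.
- **Release:** the key stands in the keyway, leaning slightly within its play. I judged the lean by eye and estimated that the slot limits it to about 11°. The gripper was well clear, with no contact force.

The two cameras disagreed by about 2 mm on the dot, which matches their stated calibration. No check failed.

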